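# Set the large filter wheel to its open position

### The arm

A 7-joint arm with a two-finger parallel gripper is mounted at the origin on the work surface. World frame = base frame: x ahead of the robot, y to its left, z up, the work surface at z = 0. Lengths are in mm, angles in rad, forces in N, time in s.
With the tool pointing down it reaches from about 425 to 875 mm from the base axis. Payload 8.4 kg.
Tool frame: the origin (TCP) lies midway between the tips of the shut fingers; the grasp point (between the pads) lies 19 mm behind it; z points along the fingers, y is the direction in which the jaws open and shut (so a half turn about z gives the same grasp; the last joint's range is limited). The gripper opens to 85 mm and grips with 20 to 120 N. Pads are 22 mm wide; open, the fingers measure 114 mm over their backs; the gripper's body (76 mm by 85 mm) begins 54 mm behind the grasp point. The pads swing forward as they close: fully open they stand 13 mm farther back than shut.
Start: joints at [-1.218, 0.333, 0.04, 1.465, -0.013, 1.343, -0.059], TCP at [283.778, 584.751, 231.308] pointing down, gripper open.
Joint ranges: [-2.58, 2.58], [-0.38, 2.09], [-1.3, 1.39], [0.25, 2.4], [-1.5, 4.64], [0.08, 2.09], [-2.65, 2.65]. Speed limits (rad/s): [2.22, 2.22, 2.79, 2.79, 3.14, 3.14, 3.14].

### API

Orientations are given as [roll, pitch, yaw] about the fixed x, y, z axes, in that order (R = Rz(yaw) Ry(pitch) Rx(roll)).
In Python, from cell import monitor, cams, ticket, spotter gives the robot as it stands. The module is installed in compiled form; this text tells all that it offers.
- The arm moves only by the tool arm_command, never from a script. Its arguments are lists of equal length, an entry for each row: "travel": the shift along the tool's x, y, z in mm, a list of three; "turn": the turn, a rotation vector about the tool's x, y, z in rad, a list of three; "gripper": the opening, from 0 (shut) to 1 (fully open). In form: {"travel": [[x, y, z], ...], "turn": [[ax, ay, az], ...], "gripper": [gripper, ...]}. A call has 1 to 12 rows; each row is the pose to reach, as a shift and turn from the pose measured when the call began, along the tool's axes at that moment; what a row does not reach only later rows make up. A row lasts 1/8 s, in which the tool goes at most 62.5 mm and 10.7 degrees, less where a joint would pass 70% of its speed; a pose out of reach is approached as far as the arm can. A call with a gripper value outside its range is refused whole. The fingers move at their own pace and stop on an object; "force" is the grip in N (left out, the last holds). Time passes only in rows, so rows that repeat a pose let the fingers close. It gives the time, the measured TCP pose, the force and the opening at its end, in the units of the state.
- monitor.get_state(): the state, without advancing time (a new reading comes with each control period).
- cams.get_image(name): name is "scene" or "top"; returns the picture (400x640x3 uint8, red, green, blue); there is no depth.
- cams.camera_params(name): a dict with "K" (3x3 intrinsics, pixels), "D" ([k1, k2, p1, p2, k3] as OpenCV has them; the pictures are not rectified), "camera_from_world" (4x4, takes a point from world to camera coordinates). Camera axes: x right, y down, z forward; pixel columns grow to the right and rows downward; lengths in mm; the calibration is good to about 2 mm. A picture is of the moment at which its call begins. camera_params takes no time and is no camera call.
- ticket.finish_job(): hands the job in, once; it reports no verdict.
Trained networks look in the newest picture that a camera, given by its name, has taken for a name from the list of things; names that differ only in an ending like _2 or _b are one class to them, and where a whole thing is asked for, a point or a joint stands for the part that bears it (a point fixed in the world has none). Each returns a list of dicts, best first, with "conf" (0 to 1); they miss things now and then, are a little off and sometimes report something else, mostly with a low value. They report only what shows in the picture. A call takes as long as a camera call. They do not tell look-alikes from the thing itself.
- spotter.look_for(query, camera): "location" ([row, column] in pixels, amid what is visible of it).
- spotter.cut_out(query, camera): "mask" (400x640 bool, what is visible of it) and "location" ([row, column] in pixels, amid what is visible of it).
The state is a dict: "time_s": time; "qpos": joint angles; "qd": joint speeds; "tau": joint torques, N m; "eef_pos": TCP position; "tool_rot": TCP orientation; "force": force on the tool from outside, world axes, zero at the start; "ft_torque": the same for the moment, N m; "grip_width": finger opening in mm.
Only numpy, scipy, OpenCV 4.12 (cv2) and the standard library are available. Lean on these libraries where they do the work, as an engineer would, in place of code of your own. Each camera call takes 0.05 s, during which the arm holds its last target.

### The job

Two microscope filter wheels stand on the bench. Turn the larger wheel, whose bare rim can be pinched from above, until its one empty seat (the open round hole; the other seats are closed by dark discs) is at the very top, then let go so that it stays there. Do not turn the smaller wheel.

Things in the scene. Friction and masses are not known exactly. Their poses are not given: they have to be found in the camera images.
- large_axle (a point): Centre of the large wheel: upright dark disc, 160 mm diameter, 14 mm thick, centre 115 mm above the bench. Frame fixed to the stand: x along the axle (within 0.3 rad of the robot's forward), y level in the wheel's plane, z up. Outer 20 mm is a smooth rim. Fixed grey stand: base 120 x 152 mm, 18 high; two cheeks 30 mm wide in y, 22 to 30 mm either side of mid-plane, up to 130 mm.
- large_wheel (a joint): Turn of the large wheel (rad) about x of large_axle, right-handed: 0 with the empty seat at the very top, positive with it towards -y of large_axle (pi/2: level with the axle). Starts at 0.5 to 1.65. No stops or clicks; a light bearing drag (0.03 N m) keeps it where it is left. Fingers that do not tilt along with the pinched rim leave it up to a tenth of the turn short.
- large_opening (a point): Centre of the large wheel's empty seat, 40 mm from the axle, in the mid-plane; its z axis points outwards from the axle and turns with the wheel. Six round seats of 40 mm lie inside the rim; the empty one is an open hole lined with a bright metal ring, the other five are closed by dark discs 4 mm thick, 5 mm below the rim's faces.
- small_opening (a point): Centre of the small wheel's empty seat, 27 mm from its axle, which is 85 mm above the bench. Same build, 108 mm diameter, top 139 mm above the bench, at any angle; 260 mm or more to the left or right of the large wheel, centre to centre. Leave it as it is.
Not all that is in view belongs to the job. What is shaped like the part that bears large_axle but blue or yellow is not meant.

How it is judged:
By the outcome, as a careful person would: the job done as asked, in the order asked, and still so for the second after the job is handed in, with the robot touching nothing.
It also fails if it takes over 40 s, if anything falls off the work surface, if the arm or the gripper's body presses on something with over 40 N, if the wrist force passes 120 N, or if a joint passes its speed limit or range.

## Working session

There is one attempt and no reset: what is moved stays moved. The work goes in short steps, Python scripts to look and compute and a tool call to move; the robot and the scene stay as the last step left them, time stands still between calls to the robot, and variables do not carry over. Pictures are saved under pics/ and viewed, and the job is handed in when it is done.

Besides the shell and the picture viewer there is one more tool, called after "Request:" as name(argument=value, ...), one argument or row to a line, values as JSON. arm_command: Moves the arm, as the interface text tells. Its arguments: {"type":"object","properties":{"travel":{"type":"array"},"turn":{"type":"array"},"gripper":{"type":"array"},"force":{"type":"number"}},"required":["travel","turn","gripper"]}

```bash
mkdir -p pics
python3 - <<'E'
from cell import monitor,cams,spotter
import cv2,numpy as np
for n in("scene","top"):
    im=cams.get_image(n); cv2.imwrite(f"pics/{n}0.png",im[:,:,::-1])
    p=cams.camera_params(n); print(n,np.round(p["K"],1).tolist(),np.round(p["D"],3),np.round(p["camera_from_world"],3).tolist())
    for q in("large_axle","large_opening","small_opening"):
        print(q,[(round(d["conf"],2),np.round(d["location"],1).tolist()) for d in spotter.look_for(q,n)])
s=monitor.get_state(); print({k:np.round(v,3).tolist() for k,v in s.items()})
E
```

```text
scene [[368.2, 0.0, 315.0], [0.0, 368.2, 197.6], [0.0, 0.0, 1.0]] [-0.036  0.     0.     0.     0.   ] [[0.906, 0.424, -0.007, -399.549], [0.304, -0.662, -0.685, -97.156], [-0.295, 0.618, -0.728, 1122.823], [0.0, 0.0, 0.0, 1.0]]
large_axle [(0.94, [110.6, 311.0]), (0.91, [253.3, 303.3]), (0.71, [330.3, 237.8]), (0.6, [172.1, 294.0])]
large_opening [(0.82, [102.5, 308.5]), (0.8, [229.5, 299.1]), (0.69, [153.4, 290.8]), (0.55, [312.2, 227.2])]
small_opening [(0.64, [155.9, 384.0]), (0.22, [252.9, 303.2])]
top [[435.6, 0.0, 323.9], [0.0, 435.6, 199.3], [0.0, 0.0, 1.0]] [-0.115  0.     0.     0.     0.   ] [[-0.008, -1.0, -0.014, -31.113], [-0.989, 0.01, -0.145, 470.024], [0.145, 0.013, -0.989, 1158.038], [0.0, 0.0, 0.0, 1.0]]
large_axle [(0.95, [206.9, 447.2]), (0.87, [265.5, 207.8]), (0.81, [240.6, 293.1]), (0.64, [195.6, 370.6])]
large_opening [(0.94, [199.1, 460.9]), (0.82, [267.0, 193.1]), (0.71, [189.1, 372.7]), (0.63, [241.1, 287.4])]
small_opening [(0.66, [160.3, 243.5])]
{'time_s': 0.4, 'qpos': [-1.218, 0.333, 0.04, 1.466, -0.013, 1.343, -0.058], 'qd': [-0.0, -0.002, 0.001, -0.0, 0.001, -0.0, 0.001], 'tau': [-0.002, -65.755, 1.361, -40.532, 0.017, 0.005, -0.0], 'eef_pos': [283.761, 584.699, 231.183], 'tool_rot': [-3.141, 0.0, 2.69], 'force': [-0.869, -0.957, 0.614], 'ft_torque': [0.006, -0.016, 0.001], 'grip_width': 85.494}
```

View pics/scene0.png

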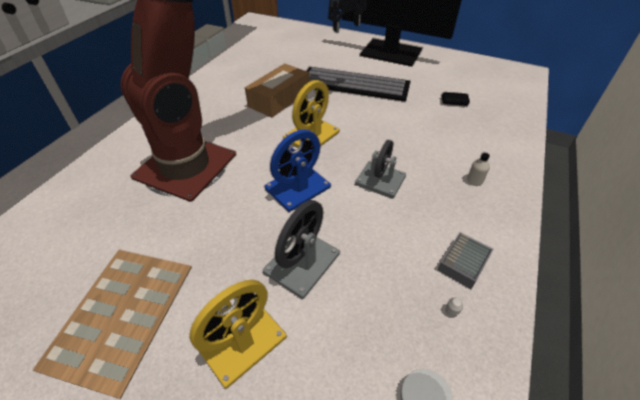

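View pics/top0.png

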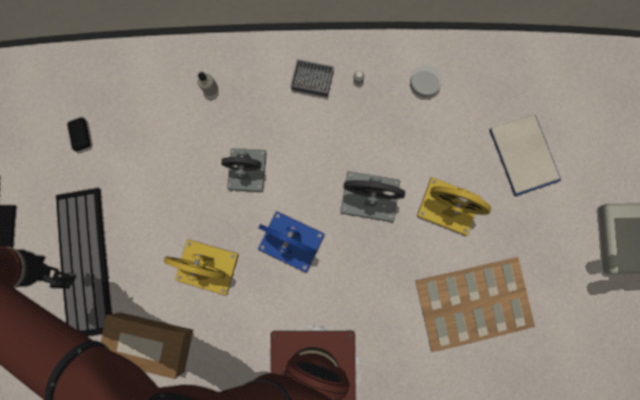

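Candidates for large_axle, by top-view pixel (col,row):
- Dark wheel on a grey stand at (373,190), which is scene (299,235). This fits: it has the right colour and is the larger of the two dark wheels.
- Small dark wheel at (243,162).
- Blue wheel at (290,240), not meant.
- Yellow wheels at (205,266) and (458,200), not meant.

I'll enlarge the first one to confirm.

Run:
```python
import cv2,numpy as np
a=cv2.imread("pics/scene0.png")[190:300,250:350]; b=cv2.imread("pics/top0.png")[165:225,330:415]
a=cv2.resize(a,None,fx=5,fy=5,interpolation=cv2.INTER_CUBIC)
a=cv2.convertScaleAbs(a,alpha=1.7,beta=10)
b=cv2.convertScaleAbs(cv2.resize(b,None,fx=8,fy=8,interpolation=cv2.INTER_CUBIC),alpha=1.7,beta=10)
cv2.imwrite("pics/c1.png",a);cv2.imwrite("pics/c2.png",b)
```

```text
(no output)
```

View pics/c1.png

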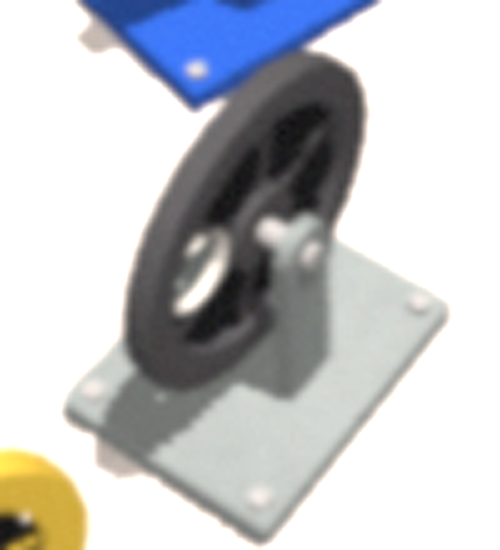

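View pics/c2.png

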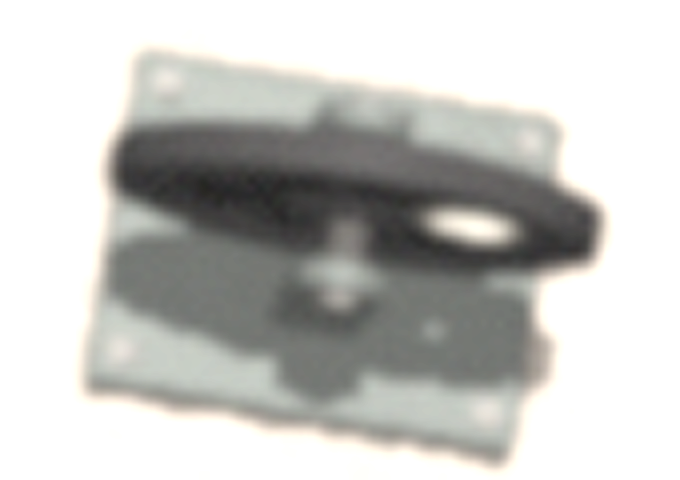

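The crops confirm it: a dark, uncoloured wheel on a grey stand, with a bright-ringed open hole at scene (290,244) and top (388,193), on the -y side. Next I fit the pose.

```bash
cat > h.py <<'E'
import numpy as np,cv2
from cell import cams
P={n:cams.camera_params(n) for n in("scene","top")}
def proj(n,X):
    p=P[n];T=np.array(p["camera_from_world"]);r,_=cv2.Rodrigues(T[:3,:3])
    return cv2.projectPoints(np.asarray(X,float).reshape(-1,1,3),r,T[:3,3],np.array(p["K"]),np.array(p["D"]))[0].reshape(-1,2)
def frame(x,y,w):
    c,s=np.cos(w),np.sin(w);return np.array([[c,-s,0],[s,c,0],[0,0,1]]),np.array([x,y,115.])
def circ(x,y,w,r,dx,a0=0,cr=0):
    R,o=frame(x,y,w);t=np.linspace(0,2*np.pi,72)
    L=np.c_[np.full(72,dx),-cr*np.sin(a0)+r*np.sin(t),cr*np.cos(a0)+r*np.cos(t)]
    return L@R.T+o
def overlay(f,x,y,w,th):
    for n,(r0,r1,c0,c1,k) in {"scene":(190,300,250,350,5),"top":(150,230,325,420,6)}.items():
        im=cv2.imread(f.format(n) if '{' in f else f)[r0:r1,c0:c1]
        im=cv2.convertScaleAbs(cv2.resize(im,None,fx=k,fy=k,interpolation=cv2.INTER_CUBIC),alpha=1.7,beta=10)
        def dr(X,col): cv2.polylines(im,[np.int32(((proj(n,X)-[c0,r0]+.5)*k-.5)*8)],True,col,1,cv2.LINE_AA,3)
        for dx in(-7,7):
            dr(circ(x,y,w,80,dx),(0,0,255)); dr(circ(x,y,w,20,dx,th,40),(0,200,0))
        R,o=frame(x,y,w)
        dr(np.array([[60,76,-97],[60,-76,-97],[-60,-76,-97],[-60,76,-97]])@R.T+o,(255,0,0))
        yield n,im
E
python3 - <<'E'
from h import *
from scipy.optimize import least_squares
# signs (x,y) of bolts
t=np.array([[165,80],[532,138],[120,348],[487,412]]);t=(t+.5)/8-.5+[330,165]
s=np.array([[93,388],[418,302],[260,495]]);s=(s+.5)/5-.5+[250,190]
st=np.array([[1,1],[1,-1],[-1,1],[-1,-1]])
# scene: bolt assignment by projection below
def pts(p,sg):
    R,o=frame(*p[:3]);return np.c_[sg*[p[3],p[4]],np.full(len(sg),-96)]@R.T+o
r=least_squares(lambda p:(proj("top",pts(p,st))-t).ravel(),[600,-80,-.16,50,66])
print(np.round(r.x,3),r.cost); print(proj("scene",pts(r.x,st)).round(1),s.round(1))
d=lambda p:np.linalg.norm(proj("scene",pts(p,st))[:,None]-s[None],axis=2)
i=d(r.x).argmin(0);print(i)
f=lambda p:np.r_[(proj("top",pts(p,st))-t).ravel(),(proj("scene",pts(p,st))[i]-s).ravel()]
r=least_squares(f,r.x);print(np.round(r.x,3),r.cost,f(r.x).round(1))
p=r.x[:3]
R,o=frame(*p)
oc=lambda th:R@[0,-40*np.sin(th),40*np.cos(th)]+o
g=lambda q:np.r_[proj("top",oc(q[0]))[0]-[388.1,192.8],proj("scene",oc(q[0]))[0]-[289.9,243.6]]
q=least_squares(g,[1.2]);print(q.x,g(q.x))
for n,im in overlay("pics/{}0.png",*p,q.x[0]): cv2.imwrite(f"pics/o_{n}.png",im)
E
```

```text
[ 4.82682e+02 -1.63921e+02 -1.80000e-01  4.83300e+01  6.44940e+01] 0.11306523911961516
[[333.7 250.6]
 [301.4 290.1]
 [301.4 232.2]
 [267.9 268.4]] [[268.2 267.2]
 [333.2 250. ]
 [301.6 288.6]]
[3 0 1]
[ 4.82130e+02 -1.62868e+02 -1.80000e-01  4.80850e+01  6.37630e+01] 1.0899099266555745 [-0.1  0.1 -0.9  0.5 -0.1  0.2 -0.4  0.   0.   0.6  0.2  0.3 -0.1  0.7]
[1.3612837] [ 0.76508628 -1.3280414  -1.48151793  0.08484778]
```

View pics/o_scene.png

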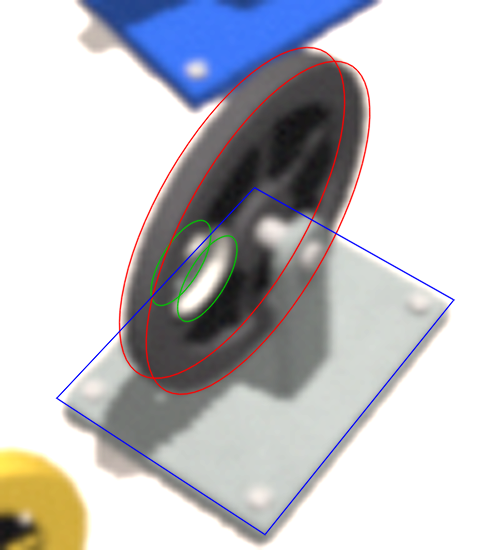

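View pics/o_top.png

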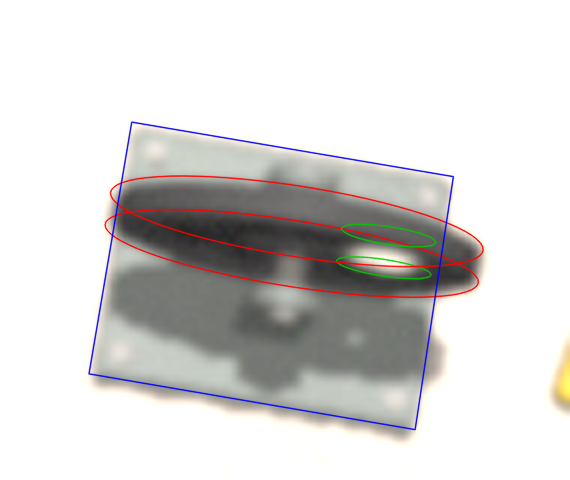

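```bash
cat >> h.py <<'E'
from scipy.spatial.transform import Rotation as Ro
from cell import monitor
C=(482.1,-162.9,-.18)
def pose(al,r,C=C):
    R,o=frame(*C);rad=R@[0,-np.sin(al),np.cos(al)];y=R[:,0];z=-rad
    return o+r*rad,Ro.from_matrix(np.c_[np.cross(y,z),y,z])
def rows(ps):
    s=monitor.get_state();p0=np.array(s["eef_pos"]);R0=Ro.from_euler("xyz",s["tool_rot"])
    print("t",s["time_s"],p0.round(1),np.round(s["force"],1),s["grip_width"])
    print([np.round(R0.inv().apply(p-p0),1).tolist() for p,R in ps]);print([np.round((R0.inv()*R).as_rotvec(),3).tolist() for p,R in ps])
E
python3 - <<'E'
from h import *
s=monitor.get_state();R0=Ro.from_euler("xyz",s["tool_rot"]);p0=np.array(s["eef_pos"])
pt,Rt=pose(0.,245)
print(pt)
from scipy.spatial.transform import Slerp
S=Slerp([0,1],Ro.concatenate([R0,Rt]))
import math
wp=[]
a0=math.atan2(p0[1],p0[0]);a1=math.atan2(pt[1],pt[0]);r0=np.hypot(*p0[:2]);r1=np.hypot(*pt[:2])
N=22
for i in range(1,N+1):
    f=i/N;a=a0+(a1-a0)*f;r=r0+(r1-r0)*f
    wp.append((np.array([r*np.cos(a),r*np.sin(a),p0[2]+(pt[2]-p0[2])*min(1,f*3)]),S(f)))
rows(wp[:11][1::2]+[wp[11]])
E
```

```text
[ 482.1 -162.9  360. ]
t 0.4 [283.8 584.7 231.2] [-0.9 -1.   0.6] 85.49448643372088
[[-83.4, -18.3, -35.1], [-162.1, -47.1, -70.3], [-234.8, -85.4, -105.4], [-300.2, -132.1, -128.8], [-357.7, -186.0, -128.8], [-406.3, -245.9, -128.8]]
[[-0.0, 0.0, 0.118], [-0.0, 0.0, 0.236], [-0.0, 0.0, 0.354], [-0.0, 0.0, 0.472], [-0.0, 0.0, 0.59], [-0.0, 0.0, 0.709]]
```

Request:
arm_command(
  travel=[
    [-42, -9, -35],
    [-83, -18, -60],
    [-123, -33, -80],
    [-162, -47, -100],
    [-199, -66, -115],
    [-235, -85, -129],
    [-268, -109, -129],
    [-300, -132, -129],
    [-330, -159, -129],
    [-358, -186, -129],
    [-383, -216, -129],
    [-406, -246, -129],
  ],
  turn=[
    [0, 0, 0.06],
    [0, 0, 0.12],
    [0, 0, 0.18],
    [0, 0, 0.24],
    [0, 0, 0.3],
    [0, 0, 0.354],
    [0, 0, 0.41],
    [0, 0, 0.472],
    [0, 0, 0.53],
    [0, 0, 0.59],
    [0, 0, 0.65],
    [0, 0, 0.709],
  ],
  gripper=[1, 1, 1, 1, 1, 1, 1, 1, 1, 1, 1, 1],
)

```text
time_s: 1.9
eef_pos: [542.0, 183.8, 360.3]
tool_rot: [-3.141, 0.0, 1.977]
force: [0.8, 0.5, -0.5]
grip_width: 85.5
```

Run:
```python
from h import *
s=monitor.get_state();print(np.round(s["qpos"],2),s["tool_rot"])
p0=np.array(s["eef_pos"]);R0=Ro.from_euler("xyz",s["tool_rot"])
from scipy.spatial.transform import Slerp
pt,Rt=pose(0,245);S=Slerp([0,1],Ro.concatenate([R0,Rt]))
a0=np.arctan2(p0[1],p0[0]);a1=np.arctan2(pt[1],pt[0]);r0=np.hypot(*p0[:2]);r1=np.hypot(*pt[:2])
w=[]
for f in np.arange(1,8)/7:
    a=a0+(a1-a0)*f;r=r0+(r1-r0)*f
    w.append((np.array([r*np.cos(a),r*np.sin(a),p0[2]+(pt[2]-p0[2])*f]),S(f)))
rows(w+[pose(a,220) for a in(.17,.34,.51,.66,.66)])
```

```text
[-0.75  0.14  0.39  1.46 -0.05  1.56  0.05] [-3.14146000e+00  1.52730623e-04  1.97707957e+00]
t 1.9 [542.  183.8 360.3] [ 0.8  0.5 -0.5] 85.49839897750232
[[-51.4, -15.6, 0.1], [-100.3, -35.8, 0.1], [-146.2, -60.1, 0.2], [-189.0, -88.4, 0.2], [-228.2, -120.0, 0.3], [-263.5, -154.7, 0.3], [-294.8, -192.0, 0.4], [-325.8, -212.6, 28.6], [-356.0, -232.6, 38.0], [-384.3, -251.4, 53.4], [-407.2, -266.6, 71.6], [-407.2, -266.6, 71.6]]
[[-0.0, 0.0, 0.084], [-0.0, 0.0, 0.168], [-0.0, 0.0, 0.251], [-0.0, 0.0, 0.335], [-0.0, 0.0, 0.419], [-0.0, 0.0, 0.503], [-0.0, 0.0, 0.586], [-0.05, 0.165, 0.585], [-0.1, 0.33, 0.581], [-0.15, 0.495, 0.573], [-0.193, 0.641, 0.565], [-0.193, 0.641, 0.565]]
```

Request:
arm_command(
  travel=[
    [-51, -16, 0],
    [-100, -36, 0],
    [-146, -60, 0],
    [-189, -88, 0],
    [-228, -120, 0],
    [-263, -155, 0],
    [-295, -192, 0],
    [-326, -213, 29],
    [-356, -233, 38],
    [-384, -251, 53],
    [-407, -267, 71.6],
    [-407.2, -266.6, 71.6],
  ],
  turn=[
    [0, 0, 0.084],
    [0, 0, 0.168],
    [0, 0, 0.251],
    [0, 0, 0.335],
    [0, 0, 0.419],
    [0, 0, 0.503],
    [0, 0, 0.586],
    [-0.05, 0.165, 0.585],
    [-0.1, 0.33, 0.581],
    [-0.15, 0.495, 0.573],
    [-0.193, 0.641, 0.565],
    [-0.193, 0.641, 0.565],
  ],
  gripper=[1, 1, 1, 1, 1, 1, 1, 1, 1, 1, 1, 1],
)

```text
time_s: 3.4
eef_pos: [453.5, -301.5, 282.7]
tool_rot: [-3.126, -0.662, 1.367]
force: [-0.1, -0.4, 0.8]
grip_width: 85.2
```

Run:
```python
from h import *
s=monitor.get_state();print(np.round(s["qpos"],2))
p,R=pose(.66,220);print(np.array(s["eef_pos"])-p,(Ro.from_euler("xyz",s["tool_rot"]).inv()*R).magnitude())
for n in P: cv2.imwrite(f"pics/{n}1.png",cams.get_image(n)[:,:,::-1])
for n,im in overlay("pics/{}1.png",*C,1.36): cv2.imwrite(f"pics/o1_{n}.png",im)
rows([pose(.66,r) for r in(180,140,100,75,52)])
```

```text
[ 0.2   0.5   0.9   1.49 -0.78  1.88  0.91]
[-4.42798539 -5.85126074 -6.11625037] 0.018845455159520665
t 3.5 [ 457.  -297.1  287.7] [0.5 0.1 0.3] 85.2857640351907
[[2.0, 0.6, 40.1], [2.1, 0.6, 80.1], [2.1, 0.6, 120.1], [2.1, 0.6, 145.1], [2.1, 0.6, 168.1]]
[[-0.0, 0.001, -0.005], [-0.0, 0.001, -0.005], [-0.0, 0.001, -0.005], [-0.0, 0.001, -0.005], [-0.0, 0.001, -0.005]]
```

View pics/scene1.png

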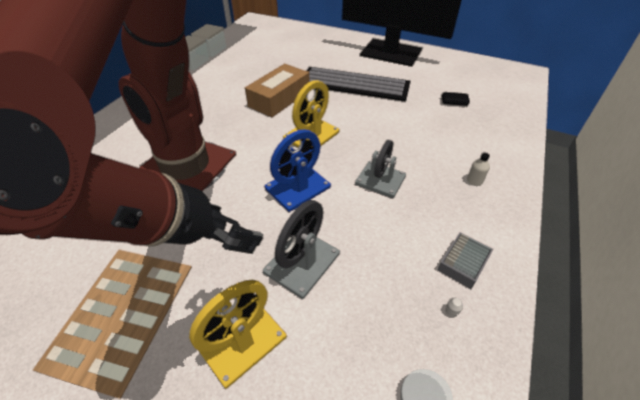

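View pics/top1.png

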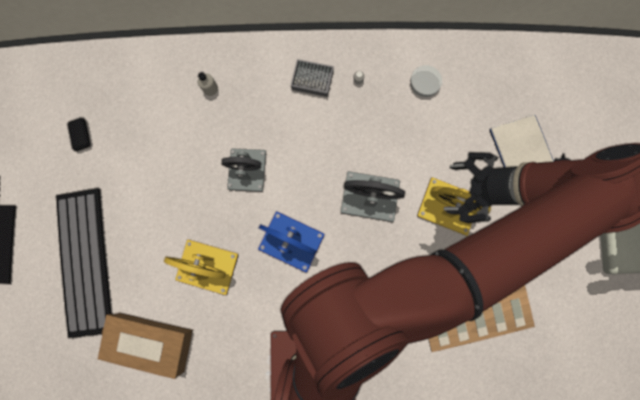

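Run:
```python
from h import *
from scipy.optimize import least_squares
# yellow: base centre px top ~(451,206) from top0, z=18
im=cv2.imread("pics/top0.png")[165:245,410:500];cv2.imwrite("pics/y.png",cv2.convertScaleAbs(cv2.resize(im,None,fx=6,fy=6,interpolation=cv2.INTER_CUBIC),alpha=1.5))
q=least_squares(lambda v:(proj("top",[v[0],v[1],18])[0]-[451,206]),[480,-350]).x;print(q)
al=.66
for r in(110,52):
  p,R=pose(al,r)
  # body: behind grasp by 54 -> TCP -73 ; further back 200
  for b in(73,150,250):
    for sx in(-42,42): print(r,b,sx,(p+R.apply([sx,0,-b])).round(0))
```

```text
[ 449.80712516 -388.60750236]
110 73 -42 [ 456. -306.  234.]
110 73 42 [ 468. -241.  285.]
110 150 -42 [ 448. -352.  295.]
110 150 42 [ 460. -287.  346.]
110 250 -42 [ 437. -413.  374.]
110 250 42 [ 449. -347.  425.]
52 73 -42 [ 462. -271.  188.]
52 73 42 [ 474. -206.  239.]
52 150 -42 [ 454. -317.  249.]
52 150 42 [ 466. -252.  300.]
52 250 -42 [ 443. -378.  328.]
52 250 42 [ 455. -312.  379.]
```

View pics/y.png

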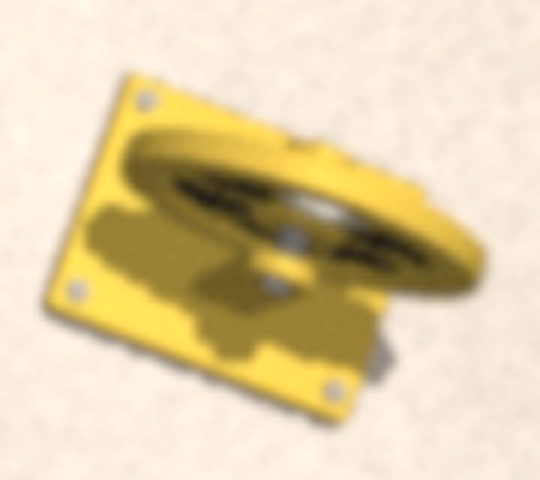

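View pics/o1_scene.png

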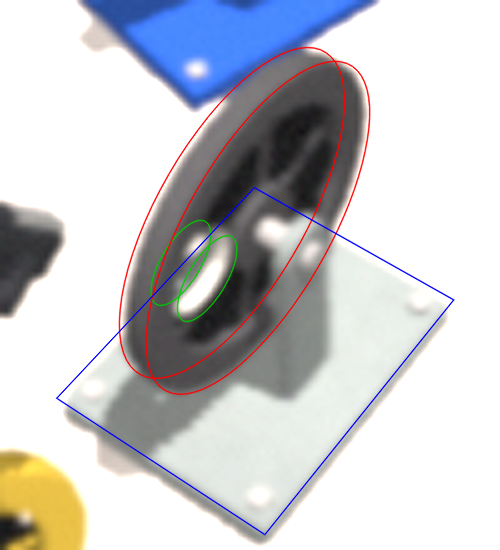

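View pics/o1_top.png

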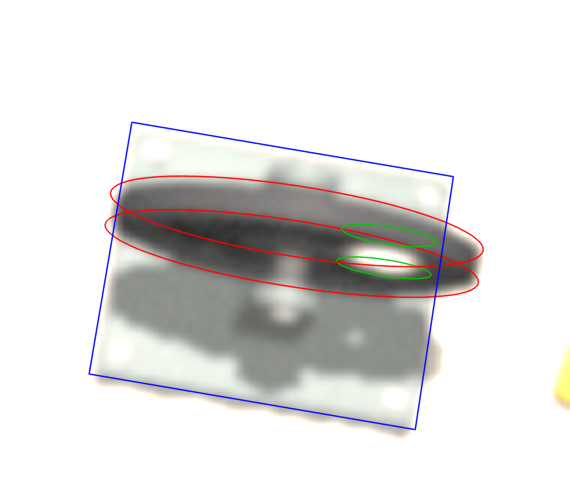

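Request:
arm_command(
  travel=[
    [2, 0.6, 40],
    [2, 0.6, 80],
    [2.1, 0.6, 115],
    [2.1, 0.6, 145],
    [2.1, 0.6, 168],
    [2.1, 0.6, 168],
  ],
  turn=[
    [0, 0, -0.005],
    [0, 0, -0.005],
    [0, 0, -0.005],
    [0, 0, -0.005],
    [0, 0, -0.005],
    [0, 0, -0.005],
  ],
  gripper=[1, 1, 1, 1, 1, 1],
  force=30,
)

```text
time_s: 4.25
eef_pos: [477.3, -191.2, 157.5]
tool_rot: [3.139, -0.66, 1.398]
force: [-0.3, -0.5, 0.2]
grip_width: 85.6
```

Run:
```python
from h import *
for n in P: cv2.imwrite(f"pics/{n}2.png",cams.get_image(n)[:,:,::-1])
a,b=[im for n,im in overlay("pics/{}2.png",*C,1.36)]
h=480;f=lambda i:cv2.resize(i,(390,390*i.shape[0]//i.shape[1]))
a,b=f(a),f(b);o=np.zeros((a.shape[0],780,3),np.uint8);o[:,:390]=a;o[:b.shape[0],390:]=b;cv2.imwrite("pics/o2.png",o)
rows([pose(.66,52)])
```

```text
t 4.35 [ 477.2 -193.8  158.2] [ 0.3 -1.  -0.1] 85.45261705769775
[[-1.8, -0.8, 1.4]]
[[0.001, 0.001, 0.004]]
```

View pics/o2.png

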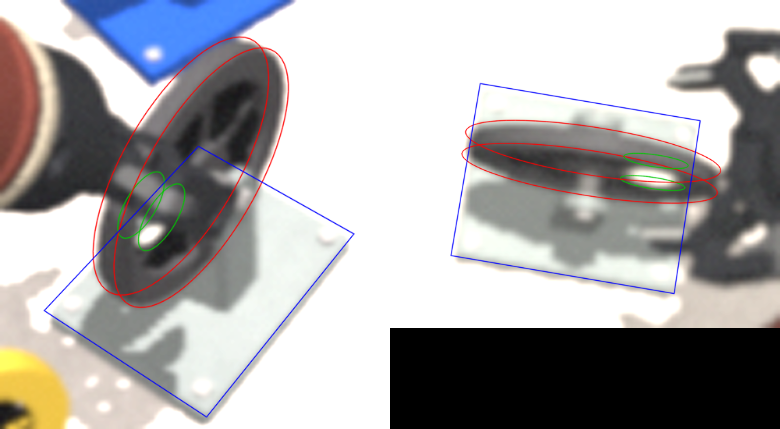

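The fingers straddle the rim, so I close on it.

Request:
arm_command(
  travel=[
    [-1.8, -0.8, 1.4],
    [-1.8, -0.8, 1.4],
    [-1.8, -0.8, 1.4],
    [-1.8, -0.8, 1.4],
    [-1.8, -0.8, 1.4],
    [-1.8, -0.8, 1.4],
    [-1.8, -0.8, 1.4],
    [-1.8, -0.8, 1.4],
  ],
  turn=[
    [0, 0, 0.004],
    [0, 0, 0.004],
    [0, 0, 0.004],
    [0, 0, 0.004],
    [0, 0, 0.004],
    [0, 0, 0.004],
    [0, 0, 0.004],
    [0, 0, 0.004],
  ],
  gripper=[0.5, 0, 0, 0, 0, 0, 0, 0],
  force=30,
)

```text
time_s: 5.35
eef_pos: [476.7, -194.6, 156.2]
tool_rot: [3.14, -0.658, 1.391]
force: [4.0, -3.6, 0.2]
grip_width: 13.3
```

Run:
```python
from h import *
rows([pose(.66-d,52) for d in np.linspace(0,1.36,13)[1:]])
s=monitor.get_state();R0=Ro.from_euler("xyz",s["tool_rot"]);print("tool force",R0.inv().apply(s["force"]),s["ft_torque"],s["qpos"])
```

```text
t 5.35 [ 476.7 -194.6  156.2] [ 4.  -3.6  0.2] 13.340940480729792
[[6.0, -0.3, 0.5], [11.8, -0.3, 1.5], [17.5, -0.3, 3.2], [22.9, -0.3, 5.4], [28.1, -0.3, 8.3], [32.9, -0.3, 11.7], [37.2, -0.3, 15.7], [41.1, -0.4, 20.1], [44.5, -0.4, 24.9], [47.3, -0.4, 30.1], [49.5, -0.4, 35.6], [51.1, -0.4, 41.3]]
[[0.002, -0.112, -0.0], [0.002, -0.225, -0.0], [0.002, -0.338, -0.0], [0.002, -0.452, -0.0], [0.002, -0.565, -0.001], [0.002, -0.678, -0.001], [0.002, -0.792, -0.001], [0.002, -0.905, -0.001], [0.002, -1.018, -0.001], [0.002, -1.132, -0.001], [0.002, -1.245, -0.001], [0.002, -1.358, -0.001]]
tool force [-2.08135793  4.56053688 -1.86263109] [-1.02837324 -0.40259555 -0.47957921] [ 0.01507101  0.47273725  0.85208206  1.79139389 -0.8283739   1.57989419
  0.94394207]
```

Request:
arm_command(
  travel=[
    [6.0, -0.3, 0.5],
    [11.8, -0.3, 1.5],
    [17.5, -0.3, 3.2],
    [22.9, -0.3, 5.4],
    [28.1, -0.3, 8.3],
    [32.9, -0.3, 11.7],
    [32.9, -0.3, 11.7],
  ],
  turn=[
    [0.002, -0.112, 0],
    [0.002, -0.225, 0],
    [0.002, -0.338, 0],
    [0.002, -0.452, 0],
    [0.002, -0.565, 0],
    [0.002, -0.678, 0],
    [0.002, -0.678, 0],
  ],
  gripper=[0, 0, 0, 0, 0, 0, 0],
)

```text
time_s: 6.22
eef_pos: [483.0, -159.5, 166.7]
tool_rot: [3.141, 0.02, 1.396]
force: [7.6, -2.4, -8.8]
grip_width: 13.4
```

```bash
cat > look.py <<'E'
import sys
from h import *
k,th=sys.argv[1],float(sys.argv[2])
for n in P: cv2.imwrite(f"pics/{n}{k}.png",cams.get_image(n)[:,:,::-1])
a,b=[im for n,im in overlay("pics/{}%s.png"%k,*C,th)]
f=lambda i:cv2.resize(i,(390,390*i.shape[0]//i.shape[1]))
a,b=f(a),f(b);o=np.zeros((a.shape[0],780,3),np.uint8);o[:,:390]=a;o[:b.shape[0],390:]=b;cv2.imwrite(f"pics/o{k}.png",o)
s=monitor.get_state();R0=Ro.from_euler("xyz",s["tool_rot"])
R,o=frame(*C);z=R.T@-R0.as_matrix()[:,2];g=R.T@(np.array(s["eef_pos"])-R0.as_matrix()[:,2]*19-o)
print("tilt",np.arctan2(-z[1],z[2]),"grasp angle",np.arctan2(-g[1],g[2]),"r",np.hypot(g[1],g[2]),g[0],"Ftool",R0.inv().apply(s["force"]).round(1),s["grip_width"],np.round(s["qpos"],2))
E
python3 look.py 3 0.68
python3 - <<'E'
from h import *
rows([pose(-.02-d,52) for d in np.linspace(0,.68,7)[1:]])
E
```

```text
tilt -0.016476475606160435 grasp angle -0.04249455643096503 r 70.79494304519635 0.29557603128072885 Ftool [5.3 8.7 7.8] 13.201996065459015 [-0.71  0.11  1.01  1.93 -0.09  1.15  0.15]
t 6.325 [ 482.9 -160.3  166.7] [ 9.4  3.6 -7.9] 13.201996065459015
[[4.2, -0.3, 0.1], [10.0, -0.3, 1.1], [15.7, -0.3, 2.8], [21.1, -0.3, 5.1], [26.2, -0.3, 8.0], [31.0, -0.2, 11.5]]
[[0.001, -0.117, 0.002], [0.001, -0.23, 0.002], [0.001, -0.344, 0.002], [0.001, -0.457, 0.002], [0.001, -0.57, 0.002], [0.001, -0.684, 0.002]]
```

View pics/o3.png

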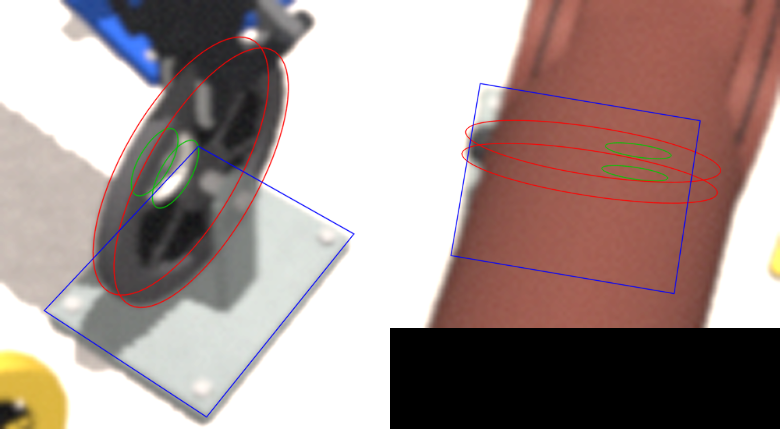

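Request:
arm_command(
  travel=[
    [4.2, -0.3, 0.1],
    [10.0, -0.3, 1.1],
    [15.7, -0.3, 2.8],
    [21.1, -0.3, 5.1],
    [26.2, -0.3, 8.0],
    [31.0, -0.2, 11.5],
    [31.0, -0.2, 11.5],
  ],
  turn=[
    [0.001, -0.117, 0.002],
    [0.001, -0.23, 0.002],
    [0.001, -0.344, 0.002],
    [0.001, -0.457, 0.002],
    [0.001, -0.57, 0.002],
    [0.001, -0.684, 0.002],
    [0.001, -0.684, 0.002],
  ],
  gripper=[0, 0, 0, 0, 0, 0, 0],
)

```text
time_s: 7.2
eef_pos: [488.6, -129.4, 153.8]
tool_rot: [-3.138, 0.704, 1.396]
force: [5.2, -0.2, -0.8]
grip_width: 13.4
```

```bash
python3 look.py 4 0
```

```text
tilt -0.6996647900242845 grasp angle -0.7097412958040034 r 70.64583192297955 0.37608850991966136 Ftool [4.  6.2 1.3] 13.305766602113282 [-1.05  0.37  0.93  1.95  0.39  1.22 -0.48]
```

View pics/o4.png

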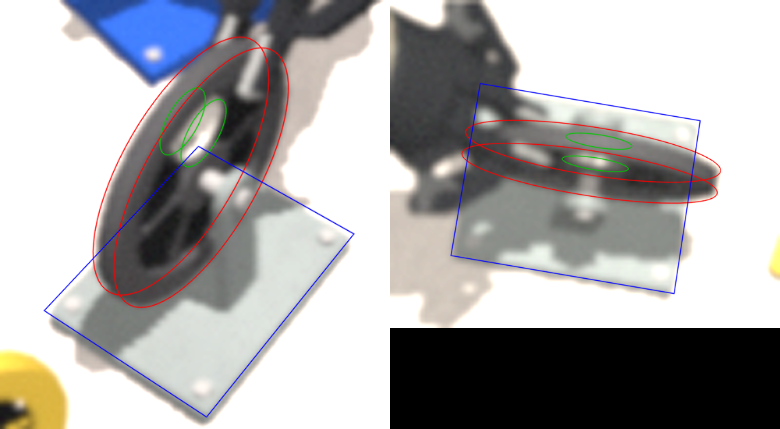

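View pics/top4.png

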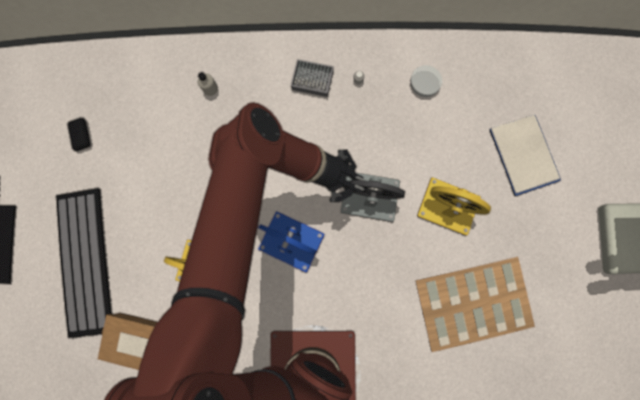

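```bash
cat > fit.py <<'E'
import sys
from h import *
from scipy.ndimage import map_coordinates
def g(f): return cv2.cvtColor(cv2.imread(f),cv2.COLOR_BGR2GRAY).astype(float)
def samp(I,p): return map_coordinates(I,[p[:,1],p[:,0]],order=1)
def hull(n):
    q=np.vstack([proj(n,circ(*C,80,d)) for d in(-7,7)]).astype(np.float32)
    h=cv2.convexHull(q)[:,0];h=np.vstack([h,h[:1]]);L=np.r_[0,np.cumsum(np.linalg.norm(np.diff(h,axis=0),axis=1))]
    t=np.linspace(0,L[-1],200)[:-1];p=np.c_[np.interp(t,L,h[:,0]),np.interp(t,L,h[:,1])]
    d=np.roll(p,-1,0)-np.roll(p,1,0);nn=np.c_[d[:,1],-d[:,0]];nn/=np.linalg.norm(nn,axis=1)[:,None]
    if ((p-p.mean(0))*nn).sum()<0:nn=-nn
    return p,nn
def off(n,I):
    p,nn=hull(n);best=None
    for u in np.arange(-3,3.01,.2):
        for v in np.arange(-3,3.01,.2):
            q=p+[u,v];s=np.clip(samp(I,q+1*nn)-samp(I,q-1*nn),-10,60).sum()
            if best is None or s>best[0]:best=(s,u,v)
    return best
def near(n):
    T=np.array(P[n]["camera_from_world"]);c=-T[:3,:3].T@T[:3,3];R,o=frame(*C);return 7*np.sign((R.T@(c-o))[0])
if __name__=="__main__":
    for n in P:
        o=off(n,g(f"pics/{n}0.png"));print(n,np.round(o,2),near(n))
        for k in sys.argv[1:]:
            I=g(f"pics/{n}{k}.png");sc=[]
            for th in np.arange(-.3,1.7,.01):
                d=near(n);ins=np.vstack([proj(n,circ(*C,r,d,th,40)) for r in(4,9,13,16,18.5)])
                out=np.vstack([proj(n,circ(*C,r,d,th,40)) for r in(23,)])
                sc.append(samp(I,ins+o[1:]).mean()-samp(I,out+o[1:]).mean())
            sc=np.array(sc);i=sc.argmax();print(k,"theta",round(-.3+.01*i,2),sc[max(0,i-6):i+7:3].round(1))
E
python3 fit.py 0 1 3 4
```

```text
scene [7.56994e+03 4.00000e-01 2.00000e-01] 7.0
0 theta 1.31 [52.1 53.7 54.3 54.1 53.6]
1 theta 1.31 [57.8 59.7 60.4 60.2 59.4]
3 theta 0.66 [45.5 47.6 48.2 47.9 46.7]
4 theta 0.06 [52.5 53.7 54.1 53.4 52.4]
top [7.50022e+03 4.00000e-01 2.00000e-01] -7.0
0 theta 1.0 [45.8 46.2 46.4 46.2 45.5]
1 theta 1.0 [55.6 56.  56.  55.6 54.8]
3 theta -0.17 [0.7 0.7 0.8 0.7 0.6]
4 theta -0.02 [23.9 25.3 25.8 25.4 24.5]
```

```bash
cat > zoom.py <<'E'
import sys
from h import *
from fit import near
k=sys.argv[1];ths=[float(v) for v in sys.argv[2:]]
for n,(r0,r1,c0,c1,s) in {"scene":(195,275,270,330,6),"top":(172,212,340,410,6)}.items():
    im=cv2.imread(f"pics/{n}{k}.png")[r0:r1,c0:c1]
    im=cv2.convertScaleAbs(cv2.resize(im,None,fx=s,fy=s,interpolation=cv2.INTER_CUBIC),alpha=2.2,beta=0)
    out=[im]
    for th in ths:
        a=im.copy()
        def dr(X,c): cv2.polylines(a,[np.int32(((proj(n,X)+[.4,.2]-[c0,r0]+.5)*s-.5)*8)],True,c,1,cv2.LINE_AA,3)
        for j in range(6): dr(circ(*C,20,near(n),th+j*np.pi/3,40),(0,255,0) if j==0 else (0,160,255))
        dr(circ(*C,80,near(n)),(0,0,255));dr(circ(*C,20,-near(n),th,40),(255,255,0))
        out.append(a)
    o=np.hstack(out) if n=="scene" else np.vstack(out)
    f=min(1,790/o.shape[1],590/o.shape[0]);cv2.imwrite(f"pics/z{k}_{n}.png",cv2.resize(o,None,fx=f,fy=f,interpolation=cv2.INTER_AREA))
E
python3 zoom.py 4 0.05
```

```text
(no output)
```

View pics/z4_scene.png

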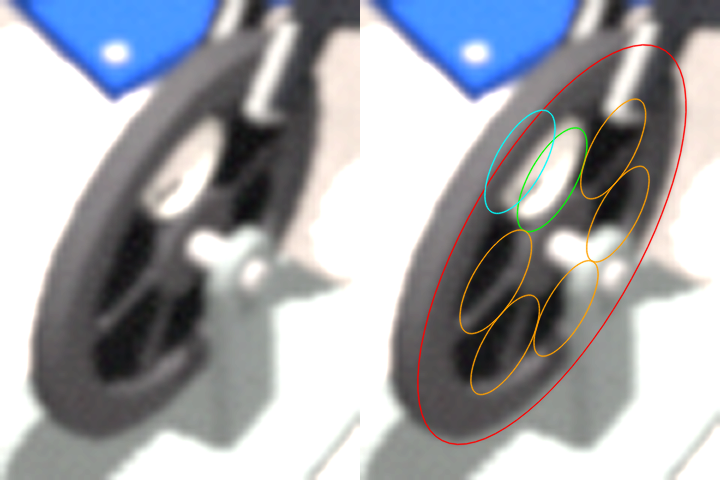

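View pics/z4_top.png

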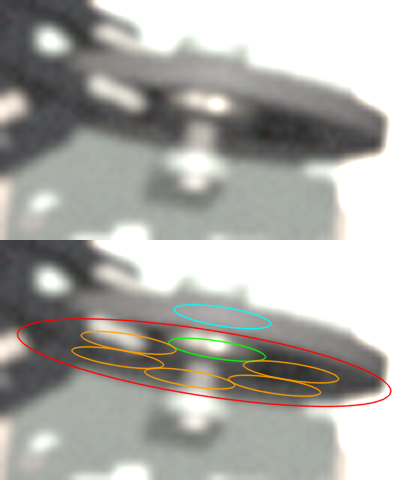

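```bash
cat > fit2.py <<'E'
import sys
from fit import *
for n in P:
    o=off(n,g(f"pics/{n}0.png"))[1:]
    for k in sys.argv[1:]:
        I=g(f"pics/{n}{k}.png");res=[]
        for d in np.arange(-7,7.1,1):
            for rr in(16,18,20):
              for th in np.arange(-.3,1.7,.01):
                f=lambda r:samp(I,proj(n,circ(*C,r,d,th,40))+o)
                res.append((f(rr-2.5).mean()-f(rr+2.5).mean(),d,rr,th))
        res.sort(key=lambda v:-v[0]);print(n,k,[np.round(v,2).tolist() for v in res[:4]])
E
python3 fit2.py 0 3 4
```

```text
scene 0 [[40.33, 2.0, 20.0, 1.31], [40.2, 2.0, 20.0, 1.32], [40.08, 2.0, 20.0, 1.3], [39.97, 3.0, 20.0, 1.29]]
scene 3 [[38.71, 3.0, 20.0, 0.63], [38.45, 3.0, 20.0, 0.64], [38.44, 3.0, 20.0, 0.62], [38.1, 2.0, 20.0, 0.64]]
scene 4 [[40.84, 3.0, 18.0, -0.02], [40.81, 3.0, 18.0, -0.01], [40.81, 4.0, 18.0, 0.0], [40.76, 4.0, 18.0, -0.01]]
top 0 [[30.06, -5.0, 16.0, 1.14], [30.05, -5.0, 16.0, 1.15], [30.03, -5.0, 16.0, 1.16], [30.02, -5.0, 16.0, 1.13]]
top 3 [[0.79, 2.0, 16.0, 0.22], [0.79, 0.0, 16.0, 0.79], [0.78, 0.0, 16.0, 0.78], [0.78, 2.0, 16.0, 0.23]]
top 4 [[17.19, -5.0, 16.0, -0.12], [17.18, -5.0, 16.0, -0.11], [17.16, -5.0, 16.0, -0.1], [17.1, -5.0, 16.0, -0.09]]
```

Request:
arm_command(
  travel=[
    [0, 0, 0],
    [0, 0, 0],
    [0, 0, 0],
    [0, 0, -10],
    [0, 0, -50],
    [0, 0, -95],
    [0, 0, -140],
    [0, 0, -160],
    [0, 0, -160],
  ],
  turn=[
    [0, 0, 0],
    [0, 0, 0],
    [0, 0, 0],
    [0, 0, 0],
    [0, 0, 0],
    [0, 0, 0],
    [0, 0, 0],
    [0, 0, 0],
    [0, 0, 0],
  ],
  gripper=[1, 1, 1, 1, 1, 1, 1, 1, 1],
)

```text
time_s: 8.43
eef_pos: [507.9, -26.9, 277.3]
tool_rot: [-3.141, 0.698, 1.394]
force: [-0.4, -0.7, -0.2]
grip_width: 85.4
```

```bash
python3 look.py 5 0; python3 fit2.py 5; python3 zoom.py 5 0
```

```text
tilt -0.699717216067485 grasp angle -0.7023413601029932 r 230.06240724550094 0.23984323450320844 Ftool [-0.6 -0.1  0.3] 85.39892891202308 [-1.18  0.31  0.92  1.72  0.38  1.55 -0.5 ]
scene 5 [[54.31, 3.0, 18.0, 0.01], [54.24, 3.0, 18.0, 0.02], [54.23, 3.0, 18.0, 0.0], [54.22, 3.0, 18.0, -0.01]]
top 5 [[19.04, -5.0, 16.0, -0.06], [19.02, -5.0, 16.0, -0.04], [19.02, -5.0, 16.0, -0.05], [18.99, -5.0, 16.0, -0.07]]
```

View pics/z5_scene.png

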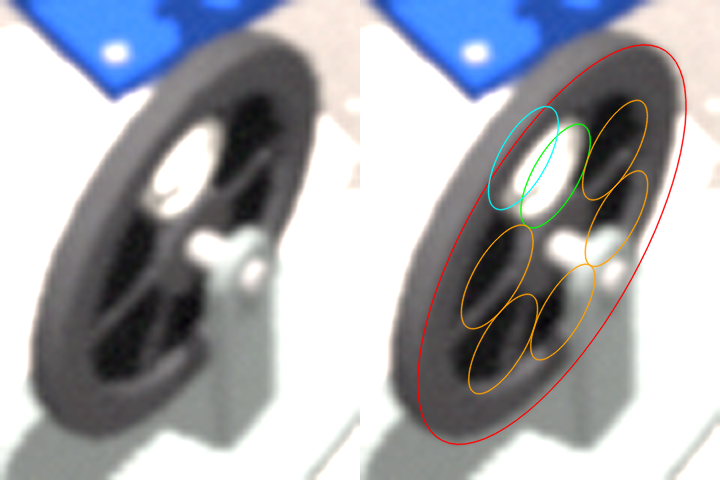

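View pics/z5_top.png

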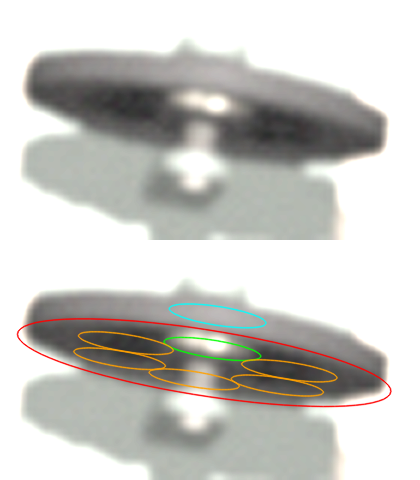

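```bash
cat > fit3.py <<'E'
import sys
from fit import *
from scipy.optimize import minimize
R,o=frame(*C)
def cheek(n):
    m=np.zeros((400,640),np.uint8);s=np.sign(near(n))
    for b in([(22,30),(-17,17),(-97,17)],[(5,40),(-11,11),(-11,11)]):
        X=np.array([[s*x,y,z] for x in b[0] for y in b[1] for z in b[2]])@R.T+o
        cv2.fillConvexPoly(m,cv2.convexHull(np.int32(np.round(proj(n,X)))),1)
    return cv2.dilate(m,np.ones((3,3)))
rr,aa=np.meshgrid(np.arange(14,74,2.),np.linspace(0,2*np.pi,180,endpoint=False));w0=rr.ravel()
gy,gz=(-rr*np.sin(aa)).ravel(),(rr*np.cos(aa)).ravel()
K=sys.argv[1:]
for n in P:
    ck=cheek(n).astype(float);I={k:g(f"pics/{n}{k}.png") for k in K}
    def cost(p,full=False):
        u,v,d,rho=p[:4];pl=np.c_[np.full(len(gy),d),gy,gz]@R.T+o
        q=proj(n,pl)+[u,v];ok=samp(ck,q)<.01;tot=0;
        for k,th in zip(K,p[4:]):
            val=samp(I[k],q)
            A=[]
            for j in range(6):
                a=th+j*np.pi/3;dist=np.hypot(gy+40*np.sin(a),gz-40*np.cos(a));A.append(1/(1+np.exp((dist-rho)/1.2)))
            A=np.c_[np.ones(len(gy)),A[0],sum(A[1:])]
            w=w0*ok
            for _ in range(3):
                x=np.linalg.lstsq(A*np.sqrt(w)[:,None],val*np.sqrt(w),rcond=None)[0];r=val-A@x
                w=w0*ok/np.maximum(1,np.abs(r)/15)
            rho_=np.where(np.abs(r)<15,r*r/2,15*(np.abs(r)-7.5))
            tot+=(rho_*w0*ok).sum()/(w0*ok).sum()
        return tot+ (u*u+v*v)*.15
    best=None
    for t0 in(-.1,.1):
      x0=[.4,.2,3*np.sign(near(n)),18]+[{'0':1.31,'1':1.31,'3':.63}.get(k,0.)+t0 for k in K]
      r=minimize(cost,x0,method="Powell",options=dict(xtol=1e-3,ftol=1e-5,maxiter=30))
      r=minimize(cost,r.x,method="Nelder-Mead",options=dict(maxiter=1500,xatol=1e-3,fatol=1e-3));print(n,r.x.round(3),round(r.fun,2))
E
python3 fit3.py 0 5
```

```text
scene [ 0.464 -0.216  3.112 18.342  1.412  0.02 ] 95.64
scene [ 0.462 -0.358  3.297 18.336  1.416  0.026] 95.65
top [-0.125  0.715 -3.032 18.336  1.194 -0.03 ] 108.12
top [-0.128  0.801 -2.935 18.343  1.192 -0.031] 108.09
```

Run:
```python
from h import *
R,o=frame(*C)
for n,s,c0,r0 in(("top",-1,340,172),("scene",1,270,195)):
  for nm,X in {"cheektop":[s*26,0,15],"axle_out":[s*32,0,0],"axle_in":[s*18,0,0],"hole":[s*3,0,40],"rimtop":[s*7,0,80],"bolt1":[s*48,64,-96],"bolt2":[s*48,-64,-96]}.items():
    p=proj(n,R@X+o)[0];print(n,nm,p.round(1),((p-[c0,r0]+.5)*6-.5).round(0))
  a=cv2.imread(f"pics/{n}5.png")[r0:r0+(45 if n=="top" else 80),c0:c0+(70 if n=="top" else 60)]
  k=11 if n=="top" else 7
  cv2.imwrite(f"pics/q_{n}.png",cv2.convertScaleAbs(cv2.resize(a,None,fx=k,fy=k,interpolation=cv2.INTER_LANCZOS4),alpha=1.3))
```

```text
top cheektop [372.3 198.5] [196. 161.]
top axle_out [371.4 201.7] [191. 180.]
top axle_in [372.3 196.3] [196. 148.]
top hole [374.7 187.9] [211.  98.]
top rimtop [376.2 186.7] [220.  91.]
top bolt1 [344.4 208.3] [ 29. 220.]
top bolt2 [390.1 216.1] [303. 267.]
scene cheektop [309.4 235.2] [239. 244.]
scene axle_out [311.8 240.8] [253. 277.]
scene axle_in [306.5 237.8] [222. 259.]
scene hole [300.3 222.8] [184. 169.]
scene rimtop [301.1 211. ] [189.  98.]
scene bolt1 [333.4 250.2] [383. 334.]
scene bolt2 [301.4 289.3] [191. 569.]
```

View pics/q_top.png

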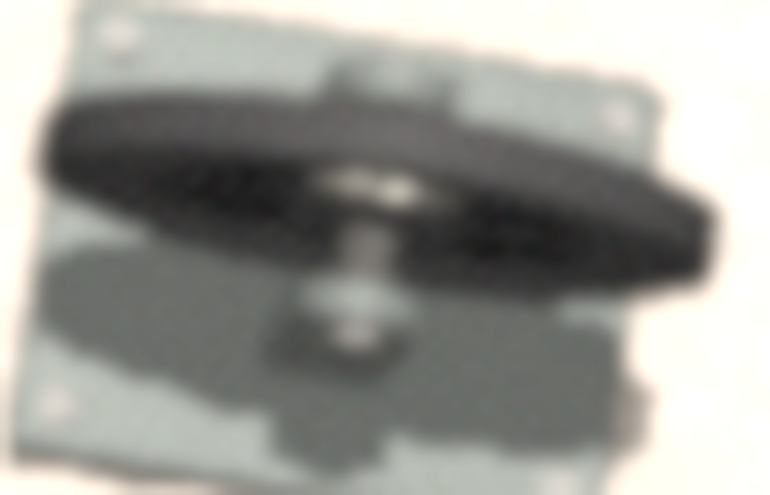

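View pics/q_scene.png

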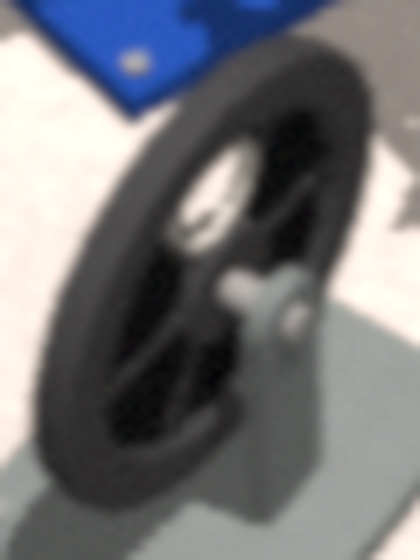

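The hole is now at the top: about 0 to +0.02 rad from the scene view and -0.03 to -0.06 from the top view, both within measurement error. I check that the small wheel is unchanged, then hand in.

Run:
```python
from cell import cams,ticket,monitor
import cv2,numpy as np
for n,(a,b,c,d) in {"scene":(135,190,360,410),"top":(145,195,218,270)}.items():
    i=cams.get_image(n);o=cv2.imread(f"pics/{n}0.png")[:,:,::-1]
    print(n,np.abs(i[a:b,c:d].astype(int)-o[a:b,c:d]).mean())
    p=cv2.imread(f"pics/{n}5.png")[:,:,::-1]
    s=(slice(195,275),slice(270,330)) if n=="scene" else (slice(175,205),slice(340,405))
    print("large wheel drift since release",np.abs(i[s].astype(int)-p[s]).mean())
s=monitor.get_state();print(s["time_s"],np.abs(s["qd"]).max(),s["force"])
print(ticket.finish_job())
```

```text
scene 7.880606060606061
large wheel drift since release 1.03
top 39.5275641025641
large wheel drift since release 0.7454700854700854
8.625 0.0031207968125057392 [ 0.42142266 -0.29397532 -0.39385952]
the job is handed in; nothing more can be done
None
```

Run:
```python
import cv2,numpy as np
f=lambda k:cv2.resize(cv2.imread(f"pics/scene{k}.png")[125:205,345:420],None,fx=5,fy=5,interpolation=cv2.INTER_CUBIC)
cv2.imwrite("pics/sm.png",np.hstack([f(0),f(5)]))
```

```text
(no output)
```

View pics/sm.png

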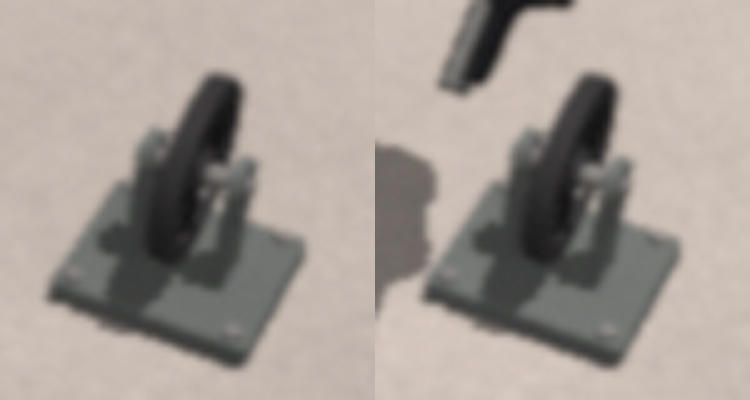

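I turned the large dark wheel about 1.36 rad so its empty seat is at the top, let go and backed the arm away. I handed the job in at 8.6 s. I pinched the rim once, and the fingers tilted along with it.

- **Final angle:** after release, the scene camera put the seat at 0 to +0.03 rad. The top camera put it at -0.03 to -0.06 rad. I take it as about -0.01 rad, good to roughly 0.05.
- **Disagreement:** the two cameras disagreed more about the starting angle, with fits from 1.0 to 1.4 rad. The start is therefore less certain than the end, and dead reckoning from a start of 1.31 gives -0.05.
- **Staying put:** two pictures taken shortly after release showed no movement of the wheel. The arm was about 160 mm back from the rim, with no contact force.
- **Small wheel:** enlarged before-and-after crops from the scene camera look identical, so it was not moved. The numeric comparison was no use as a check. The arm's shadow and fingers changed the scene crop, and I put the larger top-camera difference down to the arm covering the wheel, though I didn't view that crop.

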